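# Lock the adjusting screw of a stirrer stand

## Task

Lock the adjusting screw of the blue stirrer stand: lay the yellow fork key flat over the upright tongue of the screw, with its tail between the two cheeks of the stand's rest so that it keeps the screw from turning, and let go of it. Then swing the locknut's lever clockwise (seen from above) by its black knob right round to its stop, over the red mark on the stand's leg, and leave the key in place. The screw must not turn round with the nut; the little play of the key is all right.

Things in the scene. Friction and masses are not known exactly. Their poses are not given: they have to be found in the camera images.
- key_mid (a point): Yellow fork key, 0.3 kg, lying flat. Point: centre of its black grip, 21 mm above its underside; x runs from fork to tail, z up. Grip 44 x 20 mm (x, y), 16 to 42 mm above the underside: take it across y. Plate 16 mm thick; tail 20 mm wide to x=+65; fork 38 mm wide to x=-100, with an 18 mm open slot from x=-42. The red and green keys' slots are too narrow (7 mm).
- screw_head (a point): Steel adjusting screw upright in the blue stand. Point: on its axis, 84 mm above the bench; x along its tongue towards the key rest, z up. Tongue 36 x 12 mm (x, y), ridge 6 mm above the point; round shoulder 22 mm below it carries the fork. A seated key is level and has the same x direction, its point 70 mm (+-10) along x from here and 1 mm lower.
- stand: Blue H-shaped stand base, fixed to the bench; origin on the bench under the screw, x towards the key rest. Rest: aluminium block 24 mm long centred at x=120 mm, top 62 mm up (level with the screw's shoulder), its two cheeks 34 mm apart and 22 mm higher. Red mark on the leg at x=-81, y=-76 mm.
- screw (a joint): Turning of the screw in the stand, rad, positive clockwise from above; 0 = tongue in line with the key rest (starts within 0.06). Turns easily: with no key on it the nut drags it round. A seated key lets it turn about 0.25 at most.
- locknut (a joint): Turning of the brass locknut relative to the screw, rad, positive clockwise from above; starts at 0 to 0.3, firm stop at 1.35. Stiff: about 3 N at the knob; stays where left. The lever points 60 degrees clockwise of the screw's x axis at 0, 137 degrees at 1.35.
- lever_knob (a point): Round black upright knob on the end of the locknut's brass lever: 20 mm diameter, 52 to 93 mm above the bench, moving on a circle of 110 mm radius about the screw's axis. Point: its centre, 72 mm up. Lever 16 mm wide, its top 52 mm up. The knob can be gripped, or pushed along its arc by a finger.
There are look-alikes about, which are no part of the job. Of the things shaped like the part that bears key_mid, the yellow one is meant.

How it is judged (in metres and radians):
On the way, in this order (a step that is already met when the one before it is completed fails the run):
1. the yellow key lies seated on the screw, let go, before the nut is tightened (x of key_mid in the frame of screw_head between 0.055 and 0.085 m and y of key_mid in the frame of screw_head between -0.022 and 0.022 m and z of key_mid in the frame of screw_head below 0.007 m and angle between the x axis of key_mid and the x axis of screw_head, either way round below 0.3 rad and angle between key_mid's own z axis and vertical below 0.15 rad and contact force between the fingers and key below 0.1 N), for 0.2 s.
2. the locknut is turned up to its stop (past 1.15 rad), the key still on the screw (value of joint locknut above 1.15 rad and x of key_mid in the frame of screw_head between 0.055 and 0.085 m and y of key_mid in the frame of screw_head between -0.022 and 0.022 m and z of key_mid in the frame of screw_head below 0.007 m and angle between the x axis of key_mid and the x axis of screw_head, either way round below 0.3 rad and angle between key_mid's own z axis and vertical below 0.15 rad), for 0.2 s.
At the end, for the whole second after the job is handed in: Locknut beyond 1.15 rad (stop at 1.35); yellow key level (8 degrees) and at rest over the tongue, its centre 55 to 85 mm along it from the screw, within 22 mm sideways and 17 degrees in line, at most 8 mm above its seat; screw within 0.42 rad of zero (all of step 2 and value of joint screw between -0.42 and 0.42 rad and linear speed of key below 0.02 m/s); the robot touches nothing.
It fails at once if the screw is turned more than 0.42 rad (24 degrees) away from its zero, either way (not (value of joint screw between -0.42 and 0.42 rad)).
It also fails if it takes over 50 s, if anything falls off the work surface, if the arm or the gripper's body presses on something with over 40 N, if the wrist force passes 120 N, or if a joint passes its speed limit or range.

## Robot

A 6-joint arm with a two-finger parallel gripper is mounted at the origin on the work surface. World frame = base frame: x ahead of the robot, y to its left, z up, the work surface at z = 0. Lengths are in mm, angles in rad, forces in N, time in s.
With the tool pointing down it reaches from about 275 to 725 mm from the base axis. Payload 5.6 kg.
Tool frame: the origin (TCP) lies midway between the tips of the shut fingers; the grasp point (between the pads) lies 19 mm behind it; x points along the fingers, y is the direction in which the jaws open and shut, and the axes are right-handed (so a half turn about x gives the same grasp; the last joint's range is limited). The gripper opens to 85 mm and grips with 20 to 120 N. Pads are 22 mm wide; open, the fingers measure 114 mm over their backs; the gripper's body (76 mm by 85 mm) begins 54 mm behind the grasp point. The pads swing forward as they close: fully open they stand 13 mm farther back than shut.
Start: joints at [1.521, 0.255, 0.108, 0, -1.424, -0.285], TCP at [180.692, 519.465, 231.283] pointing down, gripper open.
Joint ranges: [-2.95, 2.95], [-1.21, 1.97], [-1.09, 1.5], [-2.87, 1.71], [-2.94, -0.07], [-3.05, 3.05]. Speed limits (rad/s): [2.57, 2.57, 3.14, 3.14, 3.14, 3.14].

## Interface

Orientations are given as a unit quaternion [x, y, z, w].
In Python, from bench import read_state, camera, sign_off gives the robot as it stands.
- The arm moves only by the tool arm_command, never from a script. Its argument "rows" is a list of rows, each a list of 7 numbers: the shift along the world's x, y, z in mm, then the turn, a rotation vector about the world's x, y, z in rad, then the finger opening in mm, from 0 to 85.4. In form: [[tx, ty, tz, rx, ry, rz, jaw], ...]. A call has 1 to 10 rows; each row shifts and turns the commanded pose from where the row before left it; what a row does not reach is not made up. A row lasts 1/12 s, in which the tool goes at most 41.7 mm and 7.16 degrees, less where a joint would pass 70% of its speed; a pose out of reach is approached as far as the arm can. A call is refused whole if a number of a shift passes 41.7 or a number of a turn 0.125, either way. A call with a gripper value outside its range is refused whole. The fingers move at their own pace and stop on an object; "newtons" is the grip in N (left out, the last holds). Time passes only in rows, so rows that do not move let the fingers close. It gives the time, the measured TCP pose, the force and the opening at its end, in the units of the state.
- read_state(): the state, without advancing time (a new reading comes with each control period).
- camera(name): name is "scene" or "top"; returns a dict with "pixels" (384x512x3 uint8, red, green, blue), "z_map" (384x512 float32, mm along the optical axis (not along the pixel's ray), 0 where there is no reading), "vfov" (degrees; the focal length in pixels is half the picture's height over the tangent of half this angle, whatever the lens; pixels are square), "cx", "cy" (the principal point, pixels), "distortion" ([k1, k2, p1, p2, k3] as OpenCV has them; the pictures are not rectified), "rvec" (rotation vector, rad) and "tvec" (3), from world to camera coordinates, as OpenCV has them. Camera axes: x right, y down, z forward; pixel columns grow to the right and rows downward; lengths in mm; the calibration is good to about 2 mm. A picture is of the moment at which its call begins.
- sign_off(): hands the job in, once; it reports no verdict.
The state is a dict: "time_s": time; "joint_pos": joint angles; "dq": joint speeds; "effort": joint torques, N m; "tcp_pos": TCP position; "tcp_rot": TCP orientation; "contact_force": force on the tool from outside, world axes, zero at the start; "wrist_torque": the same for the moment, N m; "opening": finger opening in mm.
Only numpy, scipy, OpenCV 4.12 (cv2) and the standard library are available. Lean on these libraries where they do the work, as an engineer would, in place of code of your own. Each camera call takes 0.05 s, during which the arm holds its last target. There are 200 camera calls.

## Working session

There is one attempt and no reset: what is moved stays moved. The work goes in short steps, Python scripts to look and compute and a tool call to move; the robot and the scene stay as the last step left them, time stands still between calls to the robot, and variables do not carry over. Pictures are saved under pics/ and viewed, about 8 in all and at most 12, crops included, and the job is handed in when it is done.

Besides the shell and the picture viewer there is one more tool, called after "Call:" by a JSON object that holds its "name" and its "arguments". arm_command: Moves the arm, as the interface text tells. Its arguments: {"type":"object","properties":{"rows":{"type":"array"},"newtons":{"type":"number"}},"required":["rows"]}

```bash
mkdir -p pics; cat > h.py <<'E'
import numpy as np, cv2
from bench import read_state, camera
def K(c):
    h,w=c["z_map"].shape; f=h/2/np.tan(np.radians(c["vfov"])/2)
    return np.array([[f,0,c["cx"]],[0,f,c["cy"]],[0,0,1.]])
def world(c):
    "world xyz map HxWx3"
    h,w=c["z_map"].shape; u,v=np.meshgrid(np.arange(w),np.arange(h))
    p=np.stack([u,v],-1).reshape(-1,1,2).astype(float)
    n=cv2.undistortPoints(p,K(c),np.array(c["distortion"],float)).reshape(h,w,2)
    z=c["z_map"][...,None].astype(float)
    P=np.concatenate([n*z,z],-1)
    R=cv2.Rodrigues(np.array(c["rvec"],float))[0]
    W=(P-np.array(c["tvec"],float).ravel())@R
    W[c["z_map"]==0]=np.nan
    return W
def save(c,name,crop=None,s=1):
    im=c["pixels"][...,::-1]
    if crop: im=im[crop[1]:crop[3],crop[0]:crop[2]]
    cv2.imwrite("pics/"+name,cv2.resize(im,None,fx=s,fy=s,interpolation=cv2.INTER_CUBIC))
E
python3 - <<'E'
from h import *
print(read_state())
a=camera("scene");b=camera("top")
im=np.vstack([a["pixels"],b["pixels"]])
save(a,"s0.png",None,1.5);save(b,"t0.png",None,1.5)
np.save("top.npy",b,allow_pickle=True);np.save("scene.npy",a,allow_pickle=True)
E
```

```text
{'time_s': 0.0, 'joint_pos': array([ 1.52062204e+00,  2.55720008e-01,  1.07000396e-01, -5.13836857e-04,
       -1.42392468e+00, -2.84584877e-01]), 'dq': array([ 0.00077109, -0.00212172,  0.00177023,  0.0006701 ,  0.00089155,
        0.00235574]), 'effort': array([ 4.85266628e-04, -3.86630559e+01,  2.37938011e+01,  5.36482751e+00,
       -6.02974949e-03,  1.11332170e-06]), 'tcp_pos': array([180.47275786, 519.00370648, 230.40244577]), 'tcp_rot': array([-0.69711793,  0.11849958,  0.69732204,  0.11715981]), 'contact_force': array([ 0.00891397,  0.44287161, -0.19571736]), 'wrist_torque': array([ 0.04976476, -0.05846219, -0.06212123]), 'opening': 85.47139009345042}
```

View pics/t0.png

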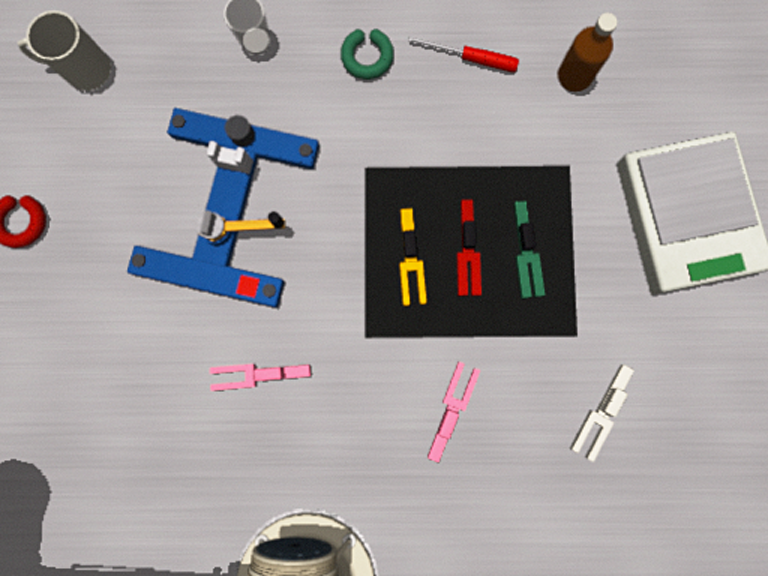

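View pics/s0.png

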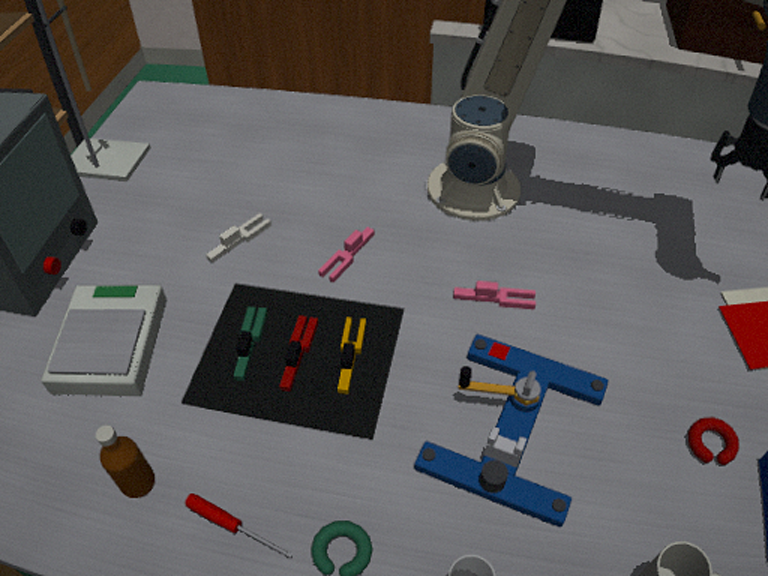

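The top picture shows the yellow key at about (412,257), fork towards the robot. The stand's rest is at (228,155), the screw at (213,224), the knob at (277,219) and the red mark at (248,287). Next I measure these.

```bash
cat > m.py <<'E'
from h import *
def meas(c):
    W=world(c); im=c["pixels"]; hsv=cv2.cvtColor(im,cv2.COLOR_RGB2HSV).astype(int)
    H,S,V=hsv[...,0],hsv[...,1],hsv[...,2]; return W,H,S,V
def rect(P):
    (cx,cy),(w,h),a=cv2.minAreaRect(P[:,:2].astype(np.float32)); return np.round([cx,cy,w,h,a],1)
E
python3 - <<'E'
from m import *
for n in ["top","scene"]:
    c=np.load(n+".npy",allow_pickle=True).item(); W,H,S,V=meas(c)
    ok=np.isfinite(W[...,2])
    yel=(H>20)&(H<35)&(S>150)&(V>100)&ok
    nc,L,st,ce=cv2.connectedComponentsWithStats(yel.astype(np.uint8))
    for i in range(1,nc):
        if st[i,4]>15:
            P=W[L==i]; print(n,"yel",st[i],np.round(np.median(P,0)),rect(P), 'z',np.round(np.percentile(P[:,2],[5,50,95]),1))
    blue=(H>100)&(H<118)&(S>150)&ok
    nc,L,st,ce=cv2.connectedComponentsWithStats(blue.astype(np.uint8))
    for i in range(1,nc):
        if st[i,4]>100: P=W[L==i]; P=P[(P[:,2]<60)&(P[:,2]>5)]; print(n,"blue",st[i],rect(P) if len(P) else '', np.round(np.median(P,0)) if len(P) else '')
    red=((H<5)|(H>175))&(S>150)&ok
    nc,L,st,ce=cv2.connectedComponentsWithStats(red.astype(np.uint8))
    for i in range(1,nc):
        if st[i,4]>40: print(n,"red",st[i],np.round(np.median(W[L==i],0),1))
# top-view height classes round stand
c=np.load("top.npy",allow_pickle=True).item(); W,H,S,V=meas(c)
np.set_printoptions(linewidth=250)
print(np.round(W[94:112:1,134:168:2,2]).astype(int)); print("screw")
print(np.round(W[138:164:1,130:194:2,2]).astype(int))
for r,cc in [(86,158),(149,142),(145,184),(103,152),(170,275),(160,272)]: print(r,cc,np.round(W[r,cc],1))
E
```

```text
top yel [267 139   9  15 112] [ 595. -167.   19.] [ 597.8 -166.7   41.6   19.9    5.2] z [10.7 19.2 22.2]
top yel [151 147  31   6 137] [580.  96.  52.] [580.6  94.6  12.9  74.    3.2] z [49.5 51.9 55.4]
top yel [267 172  17  32 291] [ 494. -174.   19.] [ 489.2 -176.8   79.5   40.     2.8] z [ 6.6 19.1 22.1]
top blue [112  72  47  27 659] [756.4 180.3 125.8  47.9  75.8] [755. 189.  25.]
top blue [ 138   84   74   63 1550] [677.8  84.4 123.5 207.8  52.1] [696.  98.  25.]
top blue [  85  155  104   50 2020] [528.6 166.9 259.8 107.9  76.5] [509. 172.  25.]
top red [308  31  38  17 363] [ 881.9 -316.9   23.3]
top red [  0 131  30  34 601] [593.5 481.7  21.9]
top red [307 133   9  23 144] [ 609.4 -269.7   19.3]
top red [304 164  17  34 467] [ 506.1 -270.9   19.1]
top red [158 184  15  14 145] [482.4 100.7  26.7]
scene yel [227 211   7  21  68] [ 489. -191.   19.] [ 487.6 -191.    72.4   10.1    5.4] z [16.1 19.4 22.9]
scene yel [235 212   9  21  80] [ 489. -163.   20.] [ 485.9 -165.4   73.5   15.3    3.5] z [16.4 19.8 23. ]
scene yel [225 246  10  14 100] [ 595. -168.   19.] [ 594.4 -168.
[... 18787 characters left out ...]
                 26
                    22                   21                    8                   -2                    0                    3                    4                    0                    0                   -1                   -1
                     5                    2                   -1                    1                    0                    3                   -2                    2                    3                    1]]
86 158 [740.5 115.   61.9]
149 142 [578.1 148.2  69.3]
145 184 [581.5  41.4  92.9]
103 152 [696.  128.4  63.6]
170 275 [ 528.5 -176.1   43.8]
160 272 [ 553.1 -168.8   47.6]<stdin>:22: RuntimeWarning: invalid value encountered in cast
```

```bash
cat >> m.py <<'E'
def box(W,x0,x1,y0,y1,z0,z1):
    with np.errstate(invalid='ignore'):
        m=(W[...,0]>x0)&(W[...,0]<x1)&(W[...,1]>y0)&(W[...,1]<y1)&(W[...,2]>z0)&(W[...,2]<z1)
    return W[m]
E
python3 - <<'E'
from m import *
for n in ["top","scene"]:
    c=np.load(n+".npy",allow_pickle=True).item(); W,H,S,V=meas(c)
    print(n)
    for nm,b in dict(tongue=(550,610,120,180,80,95),shoulder=(550,610,120,185,58,67),cheeks=(660,735,95,160,79,92),resttop=(660,735,95,160,58,67),
       knob=(555,610,20,70,86,98),post=(730,775,80,140,55,100),grip=(515,575,-195,-150,38,52),key=(430,640,-210,-140,14,52)).items():
        P=box(W,*b)
        if len(P)>4: print(nm,len(P),np.round(P.mean(0),1),rect(P),'z',np.round(np.percentile(P[:,2],[5,50,95]),1))
    P=box(W,660,735,95,160,79,92)
    _,lab,cen=cv2.kmeans(P[:,:2].astype(np.float32),2,None,(3,50,.1),5,0); print('cheek',cen)
    for k in (0,1): print(rect(P[lab.ravel()==k]))
E
```

```text
top
tongue 98 [576.4 155.1  86.4] [576.6 155.8  16.2  34.9  79. ] z [81.5 86.4 90.2]
shoulder 136 [573.8 150.8  62.3] [575.4 155.4  40.8  44.3  11.4] z [59.1 62.3 65.1]
cheeks 106 [695.3 127.8  83.8] [695.3 128.   60.6  24.1  76.5] z [80.  83.8 86.8]
resttop 192 [701.3 126.2  62.4] [709.7 122.2  58.9  56.8  75.3] z [58.7 62.4 65.9]
knob 57 [581.3  44.8  92.7] [581.9  45.   17.3  19.   79.9] z [88.4 93.3 95.9]
post 209 [746.7 116.4  60.4] [748.  116.5  36.   42.9   5.3] z [57.5 60.2 63.2]
grip 137 [ 548.6 -171.3   45.3] [ 549.5 -171.4   43.8   19.5    5.5] z [41.7 45.4 48.1]
key 545 [ 528.3 -172.9   26. ] [ 531.9 -172.8  165.1   37.8    4.6] z [16.6 20.2 47. ]
cheek [[700.59985 150.62877]
 [689.7584  104.02198]]
[700.8 151.5  12.2  24.1  78.6]
[689.8 104.6  12.6  23.9  76.5]
scene
tongue 61 [582.1 156.4  86.3] [581.1 156.3  12.   36.7  78.6] z [81.9 86.1 89.7]
shoulder 124 [583.5 154.6  61.9] [582.1 154.4  40.7  39.2  64.9] z [58.6 62.  64.9]
cheeks 91 [698.  126.2  83.5] [697.3 127.4  57.   25.7  76.8] z [80.9 83.3 86.3]
resttop 175 [704.7 125.1  61.5] [710.6 123.7  56.1  53.   72.6] z [58.5 61.4 64.6]
knob 49 [587.   46.5  92.3] [586.3  47.9  17.9  19.6  58.1] z [87.8 92.5 95.3]
post 231 [749.7 115.4  59.9] [750.2 115.2  40.2  40.1  79.4] z [56.5 60.1 62.8]
grip 100 [ 554.2 -170.8   45.2] [ 552.2 -171.6   45.2   20.5    3.6] z [41.  45.2 48.5]
key 422 [ 541.2 -171.4   26.5] [ 533.6 -173.3  168.7   38.8    4.3] z [16.  20.7 46.9]
cheek [[703.86475 149.17403]
 [692.71204 105.70119]]
[704.  149.1  11.3  22.3  78.9]
[692.2 105.5  12.1  25.7  77.2]
```

```bash
cat > st.py <<'E'
from h import *
from scipy.spatial.transform import Rotation as R
def st():
    s=read_state(); M=R.from_quat(s["tcp_rot"]).as_matrix()
    print("t",round(s["time_s"],2),"tcp",np.round(s["tcp_pos"],1),"x",np.round(M[:,0],3),"yaw(tool y) deg",round(np.degrees(np.arctan2(M[1,1],M[0,1])),1),"F",np.round(s["contact_force"],1),"open",round(s["opening"],1),"q",np.round(s["joint_pos"],2))
    return s,M
if __name__=="__main__": st()
E
python3 st.py
```

```text
t 0.1 tcp [180.5 519.1 230.5] x [-0.001 -0.002 -1.   ] yaw(tool y) deg -109.2 F [-0.  -0.4  0.2] open 85.2 q [ 1.52  0.26  0.11 -0.   -1.42 -0.28]
```

Call:
{"name": "arm_command", "arguments": {"rows": [[18.5,-34.5,-2,0,0,0.021,85],[18.5,-34.5,-2,0,0,0.021,85],[18.5,-34.5,-2,0,0,0.021,85],[18.5,-34.5,-2,0,0,0.021,85],[18.5,-34.5,-2,0,0,0.021,85],[18.5,-34.5,-2,0,0,0.021,85],[18.5,-34.5,-2,0,0,0.021,85],[18.5,-34.5,-2,0,0,0.021,85],[18.5,-34.5,-2,0,0,0.021,85],[18.5,-34.5,-2,0,0,0.021,85]]}}

```text
time_s: 0.93
tcp_pos: [365.8, 172.6, 211.1]
tcp_rot: [-0.706, 0.043, 0.706, 0.044]
contact_force: [1.7, 1.1, 0.4]
opening: 84.8
```

Call:
{"name": "arm_command", "arguments": {"rows": [[18.5,-34.5,-10,0,0,0.021,85],[18.5,-34.5,-10,0,0,0.021,85],[18.5,-34.5,-10,0,0,0.021,85],[18.5,-34.5,-10,0,0,0.021,85],[18.5,-34.5,-10,0,0,0.021,85],[18.5,-34.5,-10,0,0,0.021,85],[18.5,-34.5,-10,0,0,0.021,85],[18.5,-34.5,-10,0,0,0.021,85],[18.5,-34.5,-10,0,0,0.021,85],[0,0,0,0,0,0,85]]}}

```text
time_s: 1.77
tcp_pos: [532.5, -141.0, 117.7]
tcp_rot: [-0.705, -0.021, 0.709, -0.022]
contact_force: [0.2, -0.1, 0.5]
opening: 85.0
```

```bash
python3 st.py
```

```text
t 1.77 tcp [ 532.5 -141.   117.7] x [-0.005 -0.001 -1.   ] yaw(tool y) deg -86.5 F [ 0.2 -0.1  0.5] open 85.0 q [ 0.03  0.32 -0.1   0.   -1.16  1.61]
```

Call:
{"name": "arm_command", "arguments": {"rows": [[9.2,-15,0,0,0,0.012,85],[9.3,-15.3,0,0,0,0.011,85],[0,0,-25,0,0,0,85],[0,0,-25,0,0,0,85],[0,0,-25,0,0,0,85],[0,0,-15,0,0,0,85],[0,0,-9,0,0,0,85],[0,0,-4,0,0,0,85],[0,0,0,0,0,0,85]]}}

```text
time_s: 2.52
tcp_pos: [550.4, -166.3, 17.7]
tcp_rot: [-0.706, -0.031, 0.707, -0.031]
contact_force: [0.0, -0.2, 0.7]
opening: 85.0
```

```bash
python3 st.py
```

```text
t 2.52 tcp [ 550.4 -166.3   17.7] x [-0.001 -0.    -1.   ] yaw(tool y) deg -85.0 F [ 0.  -0.2  0.7] open 85.0 q [-0.02  0.46 -0.17  0.   -0.94  1.68]
```

Call:
{"name": "arm_command", "arguments": {"rows": [[0.5,-5,-3,0,0,0,85],[0,0,0,0,0,0,40],[0,0,0,0,0,0,14],[0,0,0,0,0,0,14],[0,0,0,0,0,0,14],[0,0,0,0,0,0,14],[0,0,0,0,0,0,14],[0,0,0,0,0,0,14]], "newtons": 50}}

```text
time_s: 3.18
tcp_pos: [551.5, -171.5, 15.8]
tcp_rot: [0.707, 0.031, -0.706, 0.031]
contact_force: [-0.5, 0.3, 2.1]
opening: 19.3
```

```bash
python3 st.py
```

```text
t 3.18 tcp [ 551.5 -171.5   15.8] x [ 0.001 -0.    -1.   ] yaw(tool y) deg -85.0 F [-0.5  0.3  2.1] open 19.3 q [-0.03  0.46 -0.17  0.   -0.94  1.69]
```

Call:
{"name": "arm_command", "arguments": {"rows": [[0,0,15,0,0,0,14],[0,0,30,0,0,0,14],[0,0,35,0,0,0,14],[0,0,35,0,0,0,14],[5,15,15,0,0,-0.02,14],[9,30,0,0,0,-0.03,14],[9,30,0,0,0,-0.03,14],[9,30,0,0,0,-0.03,14],[9,30,0,0,0,-0.03,14],[9,30,0,0,0,-0.03,14]]}}

```text
time_s: 4.02
tcp_pos: [600.6, -4.7, 144.2]
tcp_rot: [-0.706, 0.03, 0.707, 0.03]
contact_force: [0.1, -0.8, -3.7]
opening: 19.3
```

Call:
{"name": "arm_command", "arguments": {"rows": [[9,30,0,0,0,-0.03,14],[9,30,0,0,0,-0.03,14],[9,30,0,0,0,-0.03,14],[9,30,0,0,0,-0.03,14],[9,20,0,0,0,-0.03,14],[0,5,0,0,0,0,14],[0,0,0,0,0,0,14],[0,0,0,0,0,0,14]]}}

```text
time_s: 4.68
tcp_pos: [645.4, 138.4, 144.2]
tcp_rot: [-0.702, 0.082, 0.703, 0.082]
contact_force: [-1.2, 0.1, -3.0]
opening: 19.0
```

```bash
cat > look.py <<'E'
from m import *; from st import st
import sys; tag=sys.argv[1]
st()
for n in ["top","scene"]:
    c=camera(n); np.save(n+".npy",c,allow_pickle=True); W,H,S,V=meas(c)
    yel=(H>20)&(H<35)&(S>150)&(V>80)
    with np.errstate(invalid='ignore'): yel&=(W[...,2]>60)&(np.abs(W[...,0]-620)<150)&(np.abs(W[...,1]-140)<110)
    P=W[yel]
    print(n,"key yel",len(P),rect(P) if len(P)>4 else '')
    if len(P)>4: print(np.round(np.percentile(P,[1,50,99],axis=0),1).tolist())
    save(c,f"{n}_{tag}.png",(80,50,280,210) if n=="top" else (250,180,450,380),3)
E
python3 look.py a
```

```text
t 4.68 tcp [645.4 138.4 144.2] x [-0.002 -0.001 -1.   ] yaw(tool y) deg -103.3 F [-1.2  0.1 -3. ] open 19.0 q [ 0.45  0.51  0.27 -0.   -1.33  0.89]
top key yel 338 [622.6 133.8  53.6 163.2  70.5]
[[545.0, 118.5, 135.6], [603.3, 142.0, 147.5], [705.5, 176.9, 151.6]]
scene key yel 160 [660.4 134.7  20.5 104.1  78.1]
[[667.5, 115.9, 134.4], [692.2, 128.1, 147.7], [712.0, 140.5, 151.0]]
```

View pics/top_a.png

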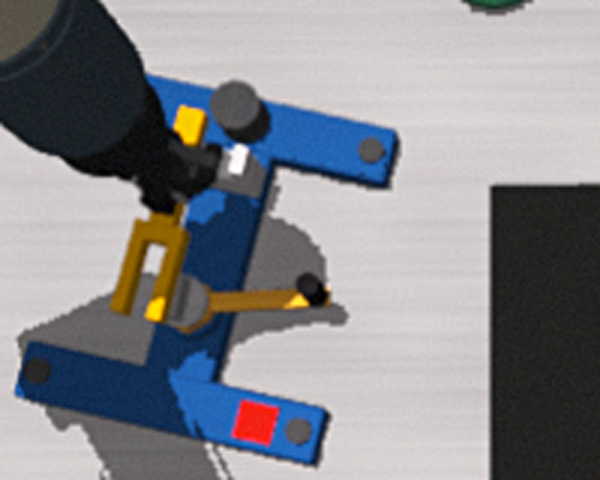

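View pics/scene_a.png

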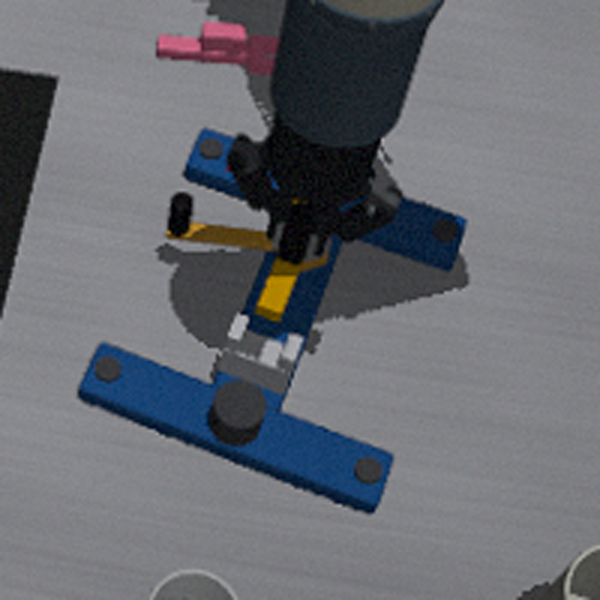

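Both pictures show the key held parallel to the stand and level above it, with parallax offset. Next I fit its offset relative to the stand in both views.

```bash
python3 - <<'E'
from m import *
a=np.radians(-13.3); Rm=np.array([[np.cos(a),np.sin(a)],[-np.sin(a),np.cos(a)]])
for n,scr in [("top",(576.5,155.5)),("scene",(581.5,156.3))]:
    c=np.load(n+".npy",allow_pickle=True).item(); W,H,S,V=meas(c)
    yel=(H>18)&(H<36)&(S>130)&(V>50)
    with np.errstate(invalid='ignore'): yel&=(W[...,2]>141)&(W[...,2]<155)&(np.abs(W[...,0]-620)<150)&(np.abs(W[...,1]-140)<110)
    P=W[yel]; uv=(P[:,:2]-scr)@Rm.T
    print(n,"z",np.median(P[:,2]),"u",np.percentile(uv[:,0],[0.5,99.5]))
    for lo,hi in [(-40,-20),(-20,0),(0,20),(20,50),(108,122),(122,140)]:
        s=uv[(uv[:,0]>lo)&(uv[:,0]<hi)]
        if len(s)>5: print(lo,hi,len(s),np.round(np.percentile(s[:,1],[2,25,50,75,98]),1))
    for nm,b,z in [("cheeks",(660,735,95,160,79,92),0),("tongue",(550,610,120,180,80,95),0)]:
        Q=box(W,*b)
        if len(Q)>8: q=(Q[:,:2]-scr)@Rm.T; print(nm,len(Q),np.round(q.mean(0),1),np.round(np.percentile(q,[3,97],axis=0),1).tolist())
E
```

```text
top z 147.45654940755443 u [-30.23785959 132.77424468]
-40 -20 52 [-18.7 -15.4  -8.5  13.1  18.5]
-20 0 91 [-18.2 -14.5  -8.8  12.5  18.3]
0 20 84 [-18.3 -15.4   9.3  12.5  17.8]
20 50 168 [-17.9  -9.1  -1.4   7.9  17.8]
108 122 42 [-9.1 -7.  -3.6  1.5  7.5]
122 140 42 [-9.2 -5.9 -0.5  3.8  7.7]
cheeks 50 [121.7 -23.9] [[111.0, -29.4], [132.9, -18.5]]
tongue 46 [-0.4 -4.4] [[-16.8, -7.0], [15.7, -0.9]]
scene z 147.83243181747972 u [ 74.11721615 133.64121132]
108 122 45 [-11.7  -7.5  -1.6   3.1   7.1]
122 140 47 [-11.4  -6.5  -2.    2.5   6.8]
cheeks 91 [120.2  -2.4] [[108.7, -28.9], [131.4, 26.5]]
```

Call:
{"name": "arm_command", "arguments": {"rows": [[0,0,-15,0,0,0,14],[0,0,-15,0,0,0,14],[0,0,-8,0,0,0,14],[0,0,-6,0,0,0,14],[0,0,-6,0,0,0,14],[0,0,-5,0,0,0,14],[0,0,0,0,0,0,14]]}}

```text
time_s: 5.37
tcp_pos: [645.8, 138.4, 89.4]
tcp_rot: [-0.702, 0.082, 0.703, 0.082]
contact_force: [-0.5, 0.3, -2.6]
opening: 19.4
```

```bash
python3 look.py b
```

```text
t 5.37 tcp [645.8 138.4  89.4] x [-0.001 -0.    -1.   ] yaw(tool y) deg -103.4 F [-0.5  0.3 -2.6] open 19.4 q [ 0.45  0.54  0.18 -0.   -1.21  0.89]
top key yel 316 [623.7 133.5  50.3 161.3  72.8]
[[545.7, 118.2, 80.8], [603.0, 142.3, 92.8], [704.7, 175.2, 103.5]]
scene key yel 132 [688.7 129.   18.1  47.1  76.4]
[[667.8, 117.2, 82.8], [691.8, 128.8, 93.3], [711.6, 140.9, 98.0]]
```

View pics/top_b.png

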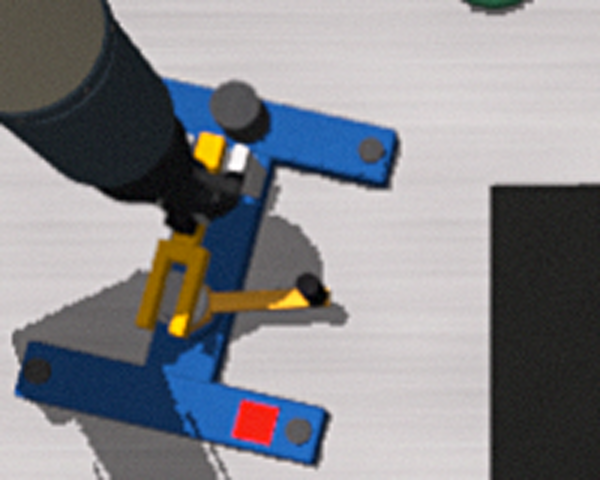

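The fork (about (180,280)) is now round the tongue and there is no contact force. I lower the key the rest of the way.

Call:
{"name": "arm_command", "arguments": {"rows": [[0,0,-5,0,0,0,14],[0,0,-4,0,0,0,14],[0,0,-3,0,0,0,14],[0,0,-2,0,0,0,14],[0,0,0,0,0,0,14]]}}

```text
time_s: 5.88
tcp_pos: [645.8, 138.6, 75.5]
tcp_rot: [-0.702, 0.082, 0.703, 0.082]
contact_force: [-0.1, 0.5, -2.5]
opening: 18.9
```

```bash
python3 look.py c
```

```text
t 5.88 tcp [645.8 138.6  75.5] x [-0.001 -0.    -1.   ] yaw(tool y) deg -103.3 F [-0.1  0.5 -2.5] open 18.9 q [ 0.45  0.55  0.16 -0.   -1.18  0.89]
top key yel 304 [623.8 136.1  48.3 163.1  72.2]
[[546.1, 119.3, 69.8], [603.6, 142.1, 79.0], [705.2, 176.6, 83.0]]
scene key yel 134 [688.7 128.   20.2  47.8  76.3]
[[666.5, 117.0, 65.8], [691.6, 128.7, 78.1], [712.4, 141.0, 81.6]]
```

Call:
{"name": "arm_command", "arguments": {"rows": [[0,0,-1,0,0,0,14],[0,0,0,0,0,0,30],[0,0,0,0,0,0,50],[0,0,0,0,0,0,60],[0,0,0,0,0,0,60],[0,0,5,0,0,0,60],[0,0,15,0,0,0,60],[0,0,30,0,0,0,60],[0,0,35,0,0,0,60],[0,0,15,0,0,0,60]]}}

```text
time_s: 6.82
tcp_pos: [648.0, 138.6, 181.2]
tcp_rot: [0.705, -0.081, -0.7, -0.083]
contact_force: [-0.1, -0.6, 1.3]
opening: 59.8
```

```bash
python3 look.py d
```

```text
t 6.82 tcp [648.  138.6 181.2] x [ 0.007  0.001 -1.   ] yaw(tool y) deg -103.3 F [-0.1 -0.6  1.3] open 59.8 q [ 0.45  0.49  0.33  0.   -1.4   0.89]
top key yel 286 [625.9 142.3  39.1 160.8  75.6]
[[546.9, 118.3, 67.9], [600.8, 142.4, 78.2], [701.6, 177.7, 83.1]]
scene key yel 307 [629.7 141.5  38.5 168.9  75.2]
[[550.0, 117.8, 65.3], [616.2, 138.0, 77.3], [712.6, 176.3, 81.7]]
```

View pics/scene_d.png

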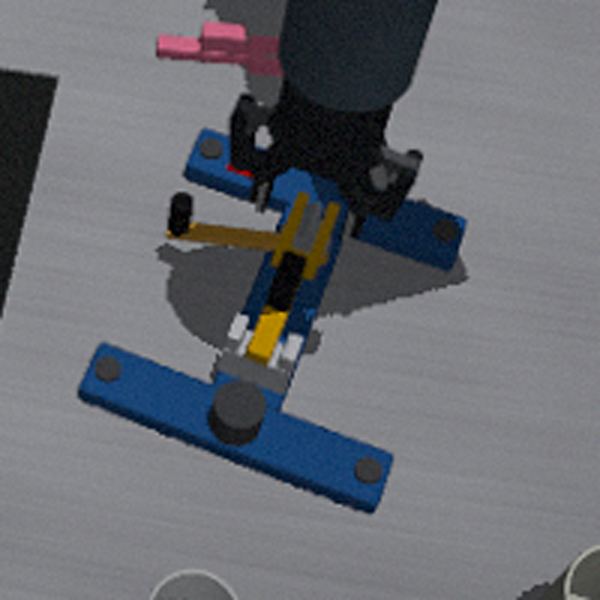

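The key is seated: fork round the tongue at (310,225), tail between the cheeks at (265,340), top at 78 mm. Next is the knob.

Call:
{"name": "arm_command", "arguments": {"rows": [[-5.3,-7.7,0,0,0,-0.108,60],[-5.3,-7.7,0,0,0,-0.108,60],[-5.3,-7.7,0,0,0,-0.108,60],[-5.3,-7.7,0,0,0,-0.108,60],[-5.3,-7.7,0,0,0,-0.108,60],[-5.3,-7.7,0,0,0,-0.108,60],[-5.3,-7.7,0,0,0,-0.108,60],[-5.3,-7.7,0,0,0,-0.108,60],[-5.3,-7.7,0,0,0,-0.108,60],[-5.3,-7.7,0,0,0,-0.108,60]]}}

```text
time_s: 7.75
tcp_pos: [592.6, 61.3, 175.0]
tcp_rot: [-0.559, 0.433, 0.559, 0.433]
contact_force: [0.9, 0.4, -0.3]
opening: 59.7
```

Call:
{"name": "arm_command", "arguments": {"rows": [[-5.5,-7.8,0,0,0,-0.108,60],[-5.5,-7.8,0,0,0,-0.108,60],[0,0,-20,0,0,0,60],[0,0,-20,0,0,0,60],[0,0,-20,0,0,0,60],[0,0,0,0,0,0,60]]}}

```text
time_s: 8.25
tcp_pos: [579.1, 45.6, 110.9]
tcp_rot: [-0.508, 0.492, 0.512, 0.487]
contact_force: [-0.7, -0.6, -0.0]
opening: 60.1
```

```bash
python3 look.py e; python3 - <<'E'
from m import *
for n in ["top","scene"]:
    c=np.load(n+".npy",allow_pickle=True).item(); W,H,S,V=meas(c)
    P=box(W,550,620,10,80,86,98); print(n,len(P),P.mean(0) if len(P) else '',rect(P) if len(P)>4 else '')
E
```

```text
t 8.25 tcp [579.1  45.6 110.9] x [-0.008 -0.001 -1.   ] yaw(tool y) deg -177.6 F [-0.7 -0.6 -0. ] open 60.1 q [ 0.35  0.38 -0.02 -0.   -1.17 -0.3 ]
top key yel 239 [557.  132.3 127.8  64.2  52.7]
[[540.4, 68.7, 69.6], [580.1, 151.9, 78.2], [617.5, 178.3, 342.9]]
scene key yel 327 [631.  142.6  36.6 166.   75.7]
[[552.4, 118.1, 63.9], [615.7, 139.0, 77.5], [711.7, 176.5, 104.5]]
top 40 [581.73170985  42.25690132  92.6027764 ] [582.5  42.3  19.1  11.9   9.5]
scene 0
```

View pics/top_e.png

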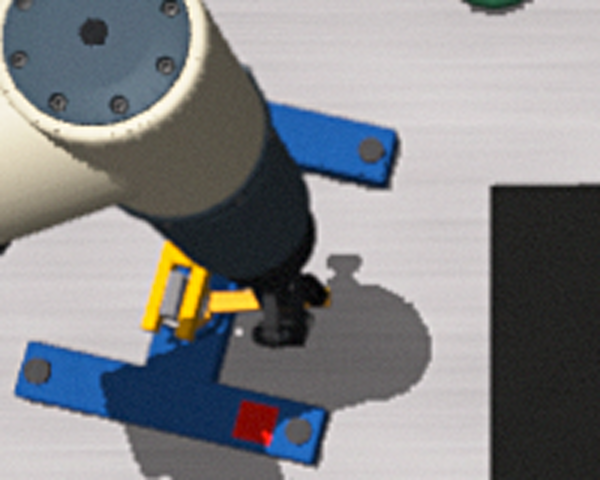

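Call:
{"name": "arm_command", "arguments": {"rows": [[4.5,0,-15,0,0,0,60],[0,0,-16,0,0,0,60],[0,0,-12,0,0,0,60],[0,0,-6,0,0,0,60],[0,0,0,0,0,0,45],[0,0,0,0,0,0,35],[0,0,0,0,0,0,28],[0,0,0,0,0,0,24],[0,0,0,0,0,0,24]], "newtons": 20}}

```text
time_s: 9.1
tcp_pos: [587.2, 46.2, 67.2]
tcp_rot: [0.511, -0.489, -0.51, -0.49]
contact_force: [0.1, 0.7, -0.0]
opening: 23.7
```

```bash
python3 st.py
```

```text
t 9.1 tcp [587.2  46.2  67.2] x [ 0.002  0.    -1.   ] yaw(tool y) deg -177.6 F [ 0.1  0.7 -0. ] open 23.7 q [ 0.34  0.43 -0.07  0.   -1.07 -0.3 ]
```

```bash
cat > arc.py <<'E'
import sys; from st import *
s,M=st(); C=np.array([579,156.]); R_=110; step=float(sys.argv[1]); n=int(sys.argv[2])
p=s["tcp_pos"][:2]; ph=np.degrees(np.arctan2(*(p-C)[::-1])); print("phi",ph,"r",np.hypot(*(p-C)), "tool should yaw", ph-90)
prev=p
for k in range(1,n+1):
    a=np.radians(ph-step*k); q=C+R_*np.array([np.cos(a),np.sin(a)]); print(np.round(q-prev,1).tolist(),round(-np.radians(step),4)); prev=q
E
python3 arc.py 4.5 10
```

```text
t 9.1 tcp [587.2  46.2  67.2] x [ 0.002  0.    -1.   ] yaw(tool y) deg -177.6 F [ 0.1  0.7 -0. ] open 23.7 q [ 0.34  0.43 -0.07  0.   -1.07 -0.3 ]
phi -85.72108406962333 r 110.10322468588623 tool should yaw -175.72108406962332
[-8.6, -0.2] -0.0785
[-8.6, 0.4] -0.0785
[-8.6, 1.0] -0.0785
[-8.5, 1.7] -0.0785
[-8.3, 2.4] -0.0785
[-8.1, 3.0] -0.0785
[-7.8, 3.6] -0.0785
[-7.5, 4.2] -0.0785
[-7.2, 4.8] -0.0785
[-6.8, 5.4] -0.0785
```

Call:
{"name": "arm_command", "arguments": {"rows": [[0,0,-4,0,0,0.03,24],[-8.6,-0.2,0,0,0,-0.0785,24],[-8.6,0.4,0,0,0,-0.0785,24],[-8.6,1.0,0,0,0,-0.0785,24],[-8.5,1.7,0,0,0,-0.0785,24],[-8.3,2.4,0,0,0,-0.0785,24],[-8.1,3.0,0,0,0,-0.0785,24],[-7.8,3.6,0,0,0,-0.0785,24],[0,0,0,0,0,0,24]]}}

```text
time_s: 9.85
tcp_pos: [527.9, 58.3, 62.9]
tcp_rot: [-0.367, 0.604, 0.367, 0.605]
contact_force: [0.4, -1.1, -0.4]
opening: 24.4
```

```bash
python3 arc.py 4.5 10;  python3 look.py f
```

```text
t 9.85 tcp [527.9  58.3  62.9] x [ 0.001  0.    -1.   ] yaw(tool y) deg 152.5 F [ 0.4 -1.1 -0.4] open 24.4 q [ 0.41  0.33 -0.24  0.   -1.   -0.88]
phi -117.62616777421186 r 110.30064074135127 tool should yaw -207.62616777421186
[-7.3, 4.6] -0.0785
[-7.1, 4.9] -0.0785
[-6.7, 5.4] -0.0785
[-6.3, 5.9] -0.0785
[-5.8, 6.4] -0.0785
[-5.3, 6.8] -0.0785
[-4.7, 7.2] -0.0785
[-4.1, 7.6] -0.0785
[-3.5, 7.9] -0.0785
[-2.9, 8.1] -0.0785
t 9.85 tcp [527.9  58.3  62.9] x [ 0.001  0.    -1.   ] yaw(tool y) deg 152.5 F [ 0.4 -1.1 -0.4] open 24.4 q [ 0.41  0.33 -0.24  0.   -1.   -0.88]
top key yel 65 [692.4 122.   17.5  28.   81.3]
[[677.9, 113.3, 74.4], [693.4, 121.4, 78.7], [706.8, 129.7, 82.7]]
scene key yel 340 [629.6 140.4  39.  165.9  73.7]
[[550.1, 111.9, 63.9], [612.9, 138.3, 77.9], [709.8, 178.8, 103.6]]
```

View pics/scene_f.png

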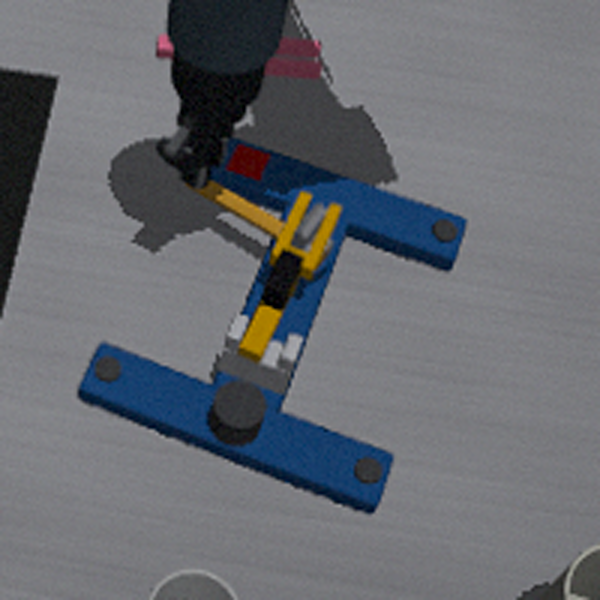

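The lever is following. The key has swung a little onto one cheek, as expected, and still holds the tongue. I carry on round the arc.

Call:
{"name": "arm_command", "arguments": {"rows": [[-7.3,4.6,0,0,0,-0.0785,24],[-7.1,4.9,0,0,0,-0.0785,24],[-6.7,5.4,0,0,0,-0.0785,24],[-6.3,5.9,0,0,0,-0.0785,24],[-5.8,6.4,0,0,0,-0.0785,24],[-5.3,6.8,0,0,0,-0.0785,24],[-4.7,7.2,0,0,0,-0.0785,24],[0,0,0,0,0,0,24]]}}

```text
time_s: 10.62
tcp_pos: [484.9, 99.4, 62.6]
tcp_rot: [-0.19, 0.681, 0.19, 0.681]
contact_force: [0.0, -1.0, 0.0]
opening: 24.1
```

```bash
python3 arc.py 2 9
```

```text
t 10.62 tcp [484.9  99.4  62.6] x [ 0. -0. -1.] yaw(tool y) deg 121.2 F [ 0. -1.  0.] open 24.1 q [ 0.52  0.27 -0.33  0.   -0.97 -1.55]
phi -148.94187175130847 r 109.79195748582737 tool should yaw -238.94187175130847
[-2.1, 3.2] -0.0349
[-1.8, 3.4] -0.0349
[-1.7, 3.4] -0.0349
[-1.6, 3.5] -0.0349
[-1.4, 3.6] -0.0349
[-1.3, 3.6] -0.0349
[-1.2, 3.7] -0.0349
[-1.1, 3.7] -0.0349
[-0.9, 3.7] -0.0349
```

Call:
{"name": "arm_command", "arguments": {"rows": [[-2.1,3.2,0,0,0,-0.0349,24],[-1.8,3.4,0,0,0,-0.0349,24],[-1.7,3.4,0,0,0,-0.0349,24]]}}

```text
time_s: 10.87
tcp_pos: [480.1, 108.6, 62.6]
tcp_rot: [-0.155, 0.69, 0.155, 0.69]
contact_force: [0.8, -2.2, 0.6]
opening: 24.5
```

Call:
{"name": "arm_command", "arguments": {"rows": [[-1.6,3.5,0,0,0,-0.0349,24]]}}

```text
time_s: 10.95
tcp_pos: [478.5, 112.1, 62.6]
tcp_rot: [-0.143, 0.692, 0.143, 0.693]
contact_force: [0.9, -2.4, 1.3]
opening: 24.2
```

```bash
python3 arc.py 2 4; python3 look.py g; python3 - <<'E'
from m import *
c=np.load("scene.npy",allow_pickle=True).item(); W,H,S,V=meas(c)
P=box(W,545,615,120,190,80,93); hsv=0
print(len(P),P.mean(0),rect(P))
E
```

```text
t 10.95 tcp [478.5 112.1  62.6] x [ 0.    -0.001 -1.   ] yaw(tool y) deg 113.3 F [ 0.9 -2.4  1.3] open 24.2 q [ 0.55  0.26 -0.34  0.   -0.97 -1.71]
phi -156.38493811586898 r 109.66435201486657 tool should yaw -246.38493811586898
[-1.8, 3.4] -0.0349
[-1.4, 3.6] -0.0349
[-1.2, 3.6] -0.0349
[-1.1, 3.7] -0.0349
t 10.95 tcp [478.5 112.1  62.6] x [ 0.    -0.001 -1.   ] yaw(tool y) deg 113.3 F [ 0.9 -2.4  1.3] open 24.2 q [ 0.55  0.26 -0.34  0.   -0.97 -1.71]
top key yel 361 [603.9 136.7 198.2  77.7   8.7]
[[558.7, 114.1, 71.3], [610.8, 139.0, 78.4], [703.9, 171.6, 86.6]]
scene key yel 342 [630.7 139.9  39.  164.8  73.6]
[[549.5, 111.7, 65.3], [613.8, 137.9, 77.7], [709.5, 178.7, 105.0]]
85 [584.68445597 157.38138581  84.74056797] [583.8 155.4  31.7  54.1  76.2]
```

View pics/scene_g.png

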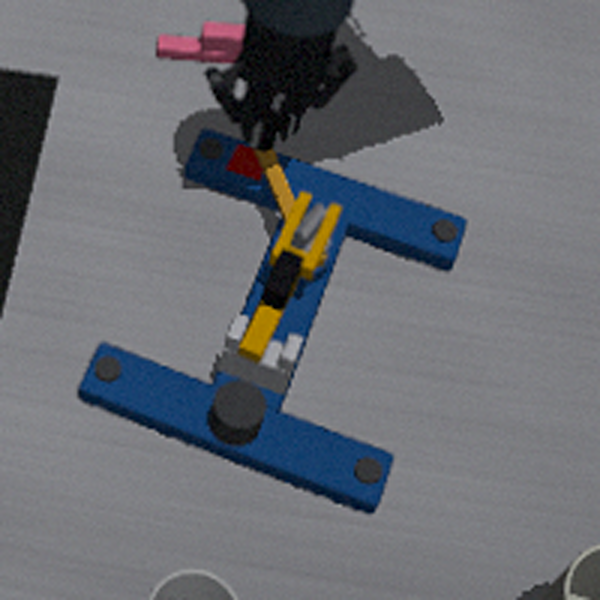

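Call:
{"name": "arm_command", "arguments": {"rows": [[-1.8,3.4,0,0,0,-0.0349,24],[0,0,0,0,0,0,24]]}}

```text
time_s: 11.22
tcp_pos: [476.8, 116.1, 62.5]
tcp_rot: [-0.131, 0.695, 0.131, 0.695]
contact_force: [2.9, -0.3, 0.2]
opening: 24.0
```

Call:
{"name": "arm_command", "arguments": {"rows": [[-1.4,3.6,0,0,0,-0.0349,24],[0,0,0,0,0,0,24]]}}

```text
time_s: 11.38
tcp_pos: [475.3, 119.8, 62.5]
tcp_rot: [-0.118, 0.697, 0.119, 0.698]
contact_force: [3.1, -1.3, 0.4]
opening: 24.1
```

Call:
{"name": "arm_command", "arguments": {"rows": [[-1.2,3.6,0,0,0,-0.0349,24],[0,0,0,0,0,0,24]]}}

```text
time_s: 11.55
tcp_pos: [474.0, 123.4, 62.5]
tcp_rot: [-0.106, 0.699, 0.106, 0.699]
contact_force: [1.2, -1.3, 0.7]
opening: 23.8
```

```bash
python3 arc.py 2 3
```

```text
t 11.55 tcp [474.  123.4  62.5] x [ 0.001  0.    -1.   ] yaw(tool y) deg 107.3 F [ 1.2 -1.3  0.7] open 23.8 q [ 0.58  0.26 -0.34  0.   -0.97 -1.84]
phi -162.75898745420992 r 109.982065109004 tool should yaw -252.75898745420992
[-1.1, 3.7] -0.0349
[-0.9, 3.7] -0.0349
[-0.8, 3.8] -0.0349
```

Call:
{"name": "arm_command", "arguments": {"rows": [[-1.0,3.0,0,0,0,-0.03,24],[0,0,0,0,0,0,24]]}}

```text
time_s: 11.72
tcp_pos: [472.7, 126.3, 62.4]
tcp_rot: [-0.096, 0.7, 0.096, 0.701]
contact_force: [1.6, -1.4, 0.8]
opening: 24.0
```

```bash
python3 look.py h; python3 - <<'E'
from m import *
for n in ["top","scene"]:
    c=np.load(n+".npy",allow_pickle=True).item(); W,H,S,V=meas(c)
    with np.errstate(invalid='ignore'): m=(S<70)&(W[...,2]>80)&(W[...,2]<93)&(abs(W[...,0]-579)<30)&(abs(W[...,1]-156)<30)
    P=W[m]; print(n,"tongue",len(P),rect(P) if len(P)>4 else '')
E
```

```text
t 11.72 tcp [472.7 126.3  62.4] x [ 0.  0. -1.] yaw(tool y) deg 105.6 F [ 1.6 -1.4  0.8] open 24.0 q [ 0.58  0.26 -0.34  0.   -0.97 -1.88]
top key yel 411 [626.2 142.4  39.4 163.8  74.8]
[[546.0, 114.5, 72.2], [606.3, 141.7, 78.5], [703.4, 177.0, 84.1]]
scene key yel 343 [629.9 140.4  38.5 165.   73.7]
[[549.3, 112.0, 63.8], [613.6, 138.3, 77.8], [709.2, 178.7, 103.9]]
top tongue 82 [576.5 155.3  12.1  36.2  65. ]
scene tongue 64 [581.5 155.2  13.9  36.6  67. ]
```

View pics/top_h.png

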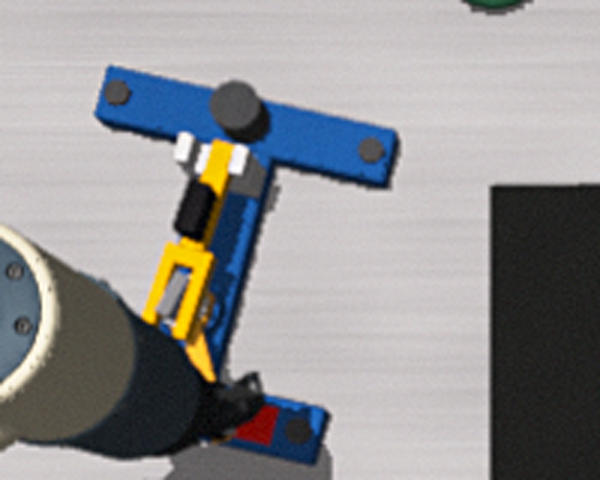

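Measured from both views, the tongue has turned about 0.2 rad and the lever sits about 1.35 rad round. I open and withdraw upward.

Call:
{"name": "arm_command", "arguments": {"rows": [[0,0,0,0,0,0,35],[0,0,0,0,0,0,45],[0,0,0,0,0,0,50],[0,0,15,0,0,0,50],[0,0,30,0,0,0,50],[0,0,35,0,0,0,50],[-10,0,35,0,0,0,50],[-35,0,0,0,0,0,50],[-35,0,0,0,0,0,50],[-20,0,0,0,0,0,50]]}}

```text
time_s: 12.65
tcp_pos: [369.9, 125.9, 177.4]
tcp_rot: [-0.094, 0.701, 0.096, 0.701]
contact_force: [-0.3, -0.0, -0.6]
opening: 50.0
```

```bash
python3 look.py i; python3 - <<'E'
from m import *
for n in ["top","scene"]:
    c=np.load(n+".npy",allow_pickle=True).item(); W,H,S,V=meas(c)
    with np.errstate(invalid='ignore'): m=(S<70)&(W[...,2]>80)&(W[...,2]<93)&(abs(W[...,0]-579)<30)&(abs(W[...,1]-156)<30)
    P=W[m]; print(n,"tongue",len(P),rect(P) if len(P)>4 else '')
    P=box(W,440,520,80,160,86,99); print("knob",len(P),P.mean(0) if len(P) else '')
    Q=box(W,500,560,90,170,48,56)
    P=box(W,500,690,110,190,98,112); print("grip",len(P),P.mean(0) if len(P) else '', rect(P) if len(P)>4 else '')
E
```

```text
t 12.65 tcp [369.9 125.9 177.4] x [-0.001  0.001 -1.   ] yaw(tool y) deg 105.4 F [-0.3 -0.  -0.6] open 50.0 q [ 0.73 -0.04 -0.37 -0.   -1.24 -2.03]
top key yel 420 [626.3 141.3  39.5 162.6  73.2]
[[546.0, 114.4, 69.6], [605.7, 142.6, 78.5], [703.0, 178.5, 84.9]]
scene key yel 335 [629.5 139.   38.6 166.   72.4]
[[548.5, 111.7, 67.3], [613.7, 138.0, 77.7], [708.5, 178.5, 105.9]]
top tongue 81 [577.1 155.7  13.6  36.3  63.7]
knob 63 [471.73091844 122.11810057  92.63320823]
grip 185 [642.78322713 135.96487044 103.85986834] [643.3 137.2  23.3  46.   74.6]
scene tongue 62 [580.8 156.6  12.4  38.2  65.1]
knob 47 [477.18223652 122.90999952  92.29763888]
grip 137 [647.95948609 136.46149991 104.00592693] [646.7 136.4  20.5  44.2  72.7]
```

View pics/scene_i.png

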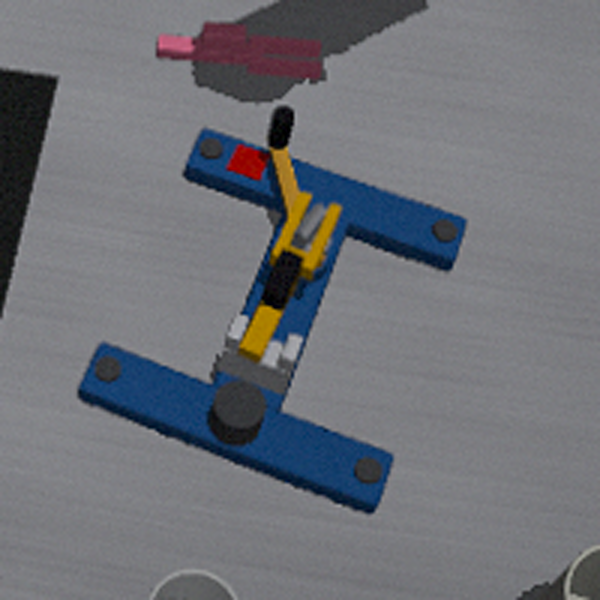

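The key is seated and level, with its tail at (260,345) between the cheeks. The knob is at (282,127), by the red mark. Measured locknut is about 1.34 rad and the screw about 0.21 rad. Key x is about 68 mm and y about 11 mm, and the angle between key and tongue is about 0.15 rad. All are within limits.

```bash
python3 -c "
from bench import sign_off; print(sign_off())"
```

```text
the job is handed in; nothing more can be done
None
```

The screw is locked and the job is handed in at about 12.7 s of the 50 s allowed. I seated the yellow key over the tongue with its tail between the cheeks and let go. I then swung the lever clockwise with the fingers caged loosely round the knob, and withdrew the gripper clear of everything.

The last checks, from both cameras, are all within the limits:

| Check | Measured | Limit |
|---|---|---|
| Locknut | about 1.34 rad | beyond 1.15 rad, stop at 1.35 |
| Screw | about 0.21 rad | within 0.42 rad |
| Key along the tongue | about 68 mm | 55 to 85 mm |
| Key sideways | about 11 mm | within 22 mm |
| Key angle to tongue | about 0.15 rad | below 0.3 rad |
| Key top face height | about 78 mm, its seated height | at most 8 mm above seat |

- **Stop not felt:** I saw no clear rise in force at the end of the swing. That the nut is at its stop rests on the measured angles alone.
- **Camera disagreement:** The two cameras differ by about 4–5 mm in absolute x. The figures above are taken within each camera's own view, where that offset cancels.

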